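# Hold a headspace probe in a culture jar

### The job

Set the white jar with the yellow bored cap upright and centred on the small raised round seat, lowering it gently without dropping it, and let go. Then lift the red-handled probe out of its holder and lower its steel rod, upright, through the hole in the yellow cap without ever touching the jar, until the tip is about halfway down inside the jar, and finish while still holding the probe there in the gripper, still and centred in the hole. Leave the red- and blue-capped jars, the stack of dishes and the pipette tip box where they are.

Things in the scene. Friction and masses are not known exactly. Their poses are not given: they have to be found in the camera images.
- jar: Sample jar, loose, about 160 g: white cylinder 50 mm in diameter, 80 mm tall; its top 20 mm are a yellow cap (also 50 mm wide) with a round through hole 22 mm wide in the middle, open to the hollow inside (44 mm wide, floor 4 mm above the underside). Origin at the centre of the underside, z up. Starts on the bench in any of three jar places.
- jar_mouth (a point): Centre of the hole at the top face of the yellow cap, 80 mm above the jar's underside; its z axis points up out of the jar.
- seat: Raised seat, fixed to the bench: blue-painted base plate 90 x 90 x 10 mm, a steel stem and on it a flat black rubber disc 40 mm in diameter whose top is 45 mm above the bench. Origin at the centre of the underside of the base. Its place and yaw vary and it may change sides with the probe holder.
- seat_top (a point): Centre of the top of the seat's rubber disc, 45 mm above the bench, z up.
- holder: Probe holder, fixed to the bench: grey base 80 x 80 x 10 mm, two upright grey walls, and a level blue top plate 70 x 70 mm, 10 mm thick, its top 115 mm above the bench, with a 15 mm hole in its middle in which the probe hangs. Origin at the centre of the underside.
- probe: Probe, loose, about 110 g: steel rod 8 mm thick, 95 mm long, under a square red handle 24 x 24 mm, 70 mm tall (flats square to the probe's x and y), with a 4 mm black cap. Origin at the rod's lower tip, z up along the rod; handle at z = 95 to 165 mm. Starts upright, hanging in the holder with the handle on the blue plate, tip 20 mm above the bench; lift straight up 95 mm to free it.
- probe_grip (a point): Centre of the probe's red handle, 130 mm above the rod's tip; 150 mm above the bench at the start. Axes as the probe's.
- jar_red: Bystander: closed white jar with a red cap, 50 mm in diameter, 80 mm tall, loose, origin at the centre of the underside.
- jar_blue: Bystander: closed white jar with a blue cap, 50 mm in diameter, 80 mm tall, loose, origin at the centre of the underside.
- tip_box: Bystander beyond the jars, loose: clear box with blue top and white pipette tips, 85 x 120 x 62 mm, origin at the centre of the underside.
- dishes: Bystander beyond the jars, loose: stack of four round grey-lidded dishes, 92 mm in diameter, 52 mm tall, origin at the centre of the underside.

How it is judged:
On the way, in this order (a step that is already met when the one before it is completed fails the run):
1. the yellow-capped jar stands centred on the raised seat, let go (horizontal distance between jar and seat_top below 0.01 m and z of jar in the frame of seat_top between -0.003 and 0.003 m and angle between jar's own z axis and vertical below 0.06 rad and contact force between jar and seat above 0.3 N and contact force between jar and the fingers below 0.1 N and linear speed of jar below 0.02 m/s), for 0.2 s.
2. the probe is held clear above its holder or the jar, rod free (height (world z) of probe above 0.115 m and contact force between probe and the fingers above 1 N), for 0.1 s.
At the end, for the whole second after the job is handed in: The jar stands upright on the seat, its axis within 10 mm of the seat's centre, touched by neither gripper nor probe; the gripper holds the probe still and upright (within 5 degrees) with its tip 25 to 60 mm below the top of the yellow cap and within 5 mm of the hole's axis (horizontal distance between jar and seat_top below 0.01 m and z of jar in the frame of seat_top between -0.003 and 0.003 m and angle between jar's own z axis and vertical below 0.06 rad and contact force between jar and seat above 0.3 N and horizontal distance between probe and jar_mouth below 0.005 m and z of probe in the frame of jar_mouth between -0.06 and -0.025 m and angle between probe's own z axis and vertical below 0.09 rad and linear speed of probe below 0.02 m/s and contact force between probe and the fingers above 1 N and contact force between each of probe, the fingers and jar below 0.1 N); the arm keeps its last pose, push and grip.
It fails at once if the probe touches the jar (contact force between probe and jar above 0.3 N).
It fails at once if the jar is dropped (falls free by more than about 10 mm) (linear speed of jar above 0.45 m/s and contact force between jar and the fingers below 0.05 N).
It fails at once if the jar is tipped over (angle between jar's own z axis and vertical above 0.6 rad).
It fails at once if a bystander is shifted by more than 25 mm (distance of any of jar_red, jar_blue, tip_box, dishes from where it was at the start of the episode above 0.025 m).
It also fails if it takes over 59 s, if anything falls off the work surface, if the arm or the gripper's body presses on something with over 40 N, if the wrist force passes 120 N, or if a joint passes its speed limit or range.

### The arm

A 6-joint arm with a two-finger parallel gripper is mounted at the origin on the work surface. World frame = base frame: x ahead of the robot, y to its left, z up, the work surface at z = 0. Lengths are in m, angles in rad, forces in N, time in s.
With the tool pointing down it reaches from about 0.35 to 1 m from the base axis. Payload 7.1 kg.
Tool frame: the origin (TCP) lies between the finger pads; the fingertips stand 22 mm ahead of it and the grasp point (between the pads) lies 3 mm ahead of it; z points along the fingers, y is the line along which they close (so a half turn about z gives the same grasp; the last joint's range is limited). The gripper opens to 85 mm and grips with 20 to 120 N. Pads are 22 mm wide; open, the fingers measure 114 mm over their backs; the gripper's body (76 mm by 85 mm) begins 54 mm behind the grasp point. The pads swing forward as they close: fully open they stand 13 mm farther back than shut.
Start: joints at [1.215, 0.423, 1.63, -0, 1.089, -0.019], TCP at [0.207, 0.59, 0.253] pointing down, gripper open.
Joint ranges: [-3, 3], [-0.9, 2.11], [0.09, 2.58], [-1.31, 4.45], [0.11, 2.69], [-2.54, 2.54]. Speed limits (rad/s): [2.39, 2.39, 3.01, 3.14, 3.14, 3.14].

### API

Orientations are given as a rotation vector (axis times angle).
In Python, from rig import manip gives the robot as it stands. The module is installed in compiled form; this text tells all that it offers. Calls block until the motion is done:
- manip.move_to(position, orientation): joint-space move of the TCP to a pose.
- manip.servo_line(position, orientation=None, rate=0.15): straight line of the TCP; orientation=None keeps the orientation; rate is the mean speed in m/s.
- manip.set_joints(angles): joint-space move.
- manip.command_gripper(opening, f_grip=None): finger opening in m; f_grip is the grip in N (None keeps the last); returns when the fingers have stopped.
- manip.hold(seconds).
- manip.solve_ik(position, orientation): joint angles nearest the present ones, or None.
- manip.camera(name): name is "side" or "top"; returns a dict with "image" (420x560x3 uint8, red, green, blue), "fx", "fy", "cx", "cy" (pixels), "cam_to_world" (4x4, takes a point from camera to world coordinates). Camera axes: x right, y down, z forward; pixel columns grow to the right and rows downward; lengths in m; the calibration is good to about 2 mm. A picture is of the moment at which its call begins. There is no depth.
A pose or a line that the arm cannot do raises manip.IKError and nothing moves.
- manip.sign_off(): hands the job in; it is judged then, once.
Readings, each from a call of its own:
- manip.get_time(): time.
- manip.get_joint_positions(): joint angles.
- manip.get_joint_vel(): joint speeds.
- manip.get_tau(): joint torques, N m.
- manip.get_position(): TCP position.
- manip.get_ee_rot(): TCP orientation.
- manip.get_contact_force(): force on the tool from outside, world axes, zero at the start.
- manip.get_torque(): the same for the moment, N m.
- manip.get_width(): finger opening in m.
- manip.get_grip_force(): force on a finger pad.
Only numpy, scipy, OpenCV 4.12 (cv2) and the standard library are available. Lean on these libraries where they do the work, as an engineer would, in place of code of your own. Each camera call takes 0.05 s, during which the arm holds its last target. There are 200 camera calls.

## Working session

There is one attempt and no reset: what is moved stays moved. The work goes in short steps, each a Python script; the robot and the scene stay as the last script left them, time stands still between calls to the robot, and variables do not carry over. Pictures are saved under pics/ and viewed, at most 10 in all, crops included, and the job is handed in when it is done.

```bash
mkdir -p pics; python3 - <<'E'
from rig import manip
import cv2,numpy as np
for n in ("side","top"):
    c=manip.camera(n); cv2.imwrite(f"pics/{n}0.png",c["image"][:,:,::-1]); print(n,c["fx"],c["fy"],c["cx"],c["cy"],np.round(c["cam_to_world"],4).tolist())
print(manip.get_ee_rot(),manip.get_time())
E
```

```text
side 389.55248283095887 389.55248283095887 275.54897343081785 213.17766910637985 [[0.7088, -0.4215, 0.5656, 0.072], [-0.7051, -0.3973, 0.5874, -0.5058], [-0.0229, -0.8152, -0.5788, 0.643], [0.0, 0.0, 0.0, 1.0]]
top 433.90606641696763 433.90606641696763 274.5919835466731 219.6507577844184 [[-0.0042, -0.9929, 0.1188, 0.4608], [-1.0, 0.0043, -0.0002, -0.0069], [-0.0003, -0.1188, -0.9929, 1.1868], [0.0, 0.0, 0.0, 1.0]]
[-5.26479718e-01 -3.09689162e+00  2.08977844e-03] 0.1
```

View pics/side0.png

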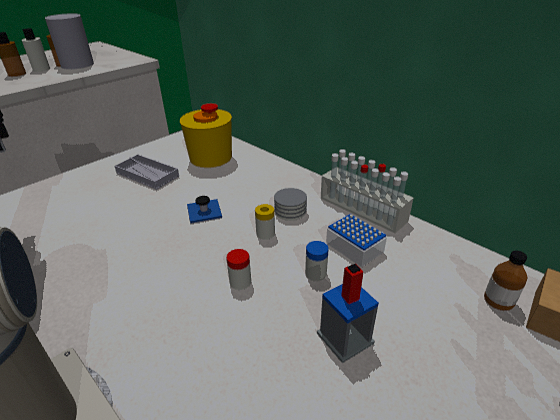

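View pics/top0.png

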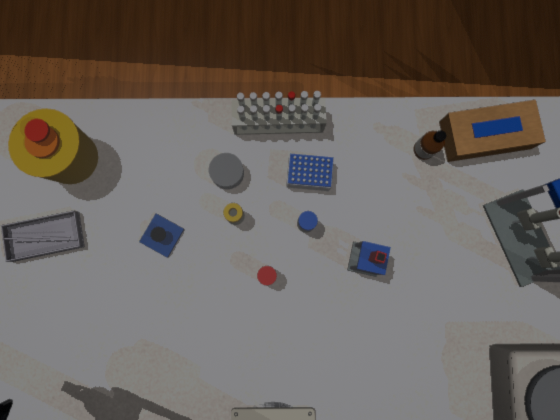

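The side view shows the yellow jar at about (264,222), the seat at (204,208) and the probe at (352,283). In the top view they are at about (233,213), (161,236) and (378,258). Next I'll enlarge these regions.

```bash
python3 - <<'E'
import cv2,numpy as np
t=cv2.imread("pics/top0.png");s=cv2.imread("pics/side0.png")
def cr(im,u,v,w=44,h=50,k=6):
    o=cv2.resize(im[v:v+h,u:u+w],None,fx=k,fy=k,interpolation=cv2.INTER_CUBIC)
    for i in range(0,w,10): cv2.putText(o,str(u+i),(i*k,8),0,.3,(0,0,255),1); cv2.line(o,(i*k,10),(i*k,h*k),(0,200,0),1)
    for i in range(0,h,10): cv2.putText(o,str(v+i),(0,i*k+8),0,.3,(0,0,255),1); cv2.line(o,(0,i*k),(w*k,i*k),(0,200,0),1)
    return o
a=np.hstack([cr(t,212,190),cr(t,140,212),cr(t,348,234)])
b=np.hstack([cr(s,244,198),cr(s,184,186),cr(s,330,260)])
cv2.imwrite("pics/crop.png",np.vstack([a,b]))
E
```

```text
(no output)
```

View pics/crop.png

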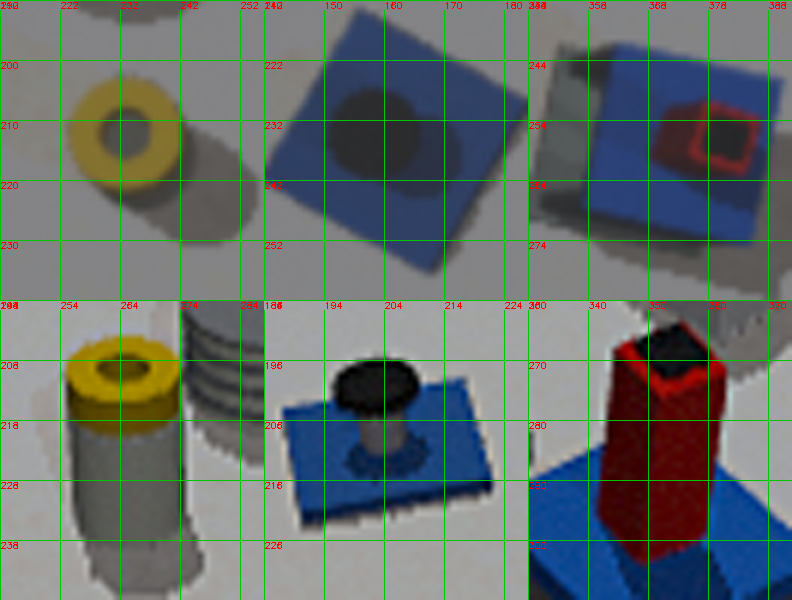

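```bash
cat > h.py <<'E'
import numpy as np, cv2
from rig import manip
from scipy.spatial.transform import Rotation as R
C={}
def cam(n):
    if n not in C: C[n]=manip.camera(n)
    return C[n]
def ray(n,u,v):
    c=cam(n);T=c["cam_to_world"];d=T[:3,:3]@[(u-c["cx"])/c["fx"],(v-c["cy"])/c["fy"],1]
    return T[:3,3],d/np.linalg.norm(d)
def tri(a,b):
    A=0;B=0;L=[ray("top",*a),ray("side",*b)]
    for o,d in L:
        P=np.eye(3)-np.outer(d,d);A=A+P;B=B+P@o
    x=np.linalg.solve(A,B);return x,[float(np.linalg.norm((np.eye(3)-np.outer(d,d))@(x-o))) for o,d in L]
def atz(n,uv,z):
    o,d=ray(n,*uv);return o+d*(z-o[2])/d[2]
def down(yaw): # tool z down, tool y (closing) line at angle yaw
    y=np.array([np.cos(yaw),np.sin(yaw),0]);z=np.array([0,0,-1.])
    return R.from_matrix(np.c_[np.cross(y,z),y,z]).as_rotvec()
E
python3 - <<'E'
from h import *
np.set_printoptions(precision=4,suppress=True)
for n,a,b,z in(("jar",(232.6,211.75),(264.25,209.1),.08),("seat",(157.9,234.0),(202.2,199.0),.045),("probe",(380.8,256.6),(353.3,269.4),.185)):
    print(n,*tri(a,b),"top@z",atz("top",a,z),"side@z",atz("side",b,z))
f=lambda q,o,ox,oy:[((x-ox)/6+o[0]-.4,(y-oy)/6+o[1]-.4) for x,y in q]
for n,q,z in(("top",f([(709,101),(762,120),(745,176),(693,157)],(348,234),528,0),.185),("side",f([(613,349),(680,322),(726,367),(662,396)],(330,260),528,300),.185),("top",f([(616,43),(783,80),(751,243),(583,205)],(348,234),528,0),.115),("top",f([(360,10),(528,101),(432,273),(264,184)],(140,212),264,0),.01)):
    P=np.array([atz(n,u,z)[:2] for u in q]);E=np.roll(P,-1,0)-P
    print(P.mean(0),np.degrees(np.arctan2(E[:,1],E[:,0]))%90,np.linalg.norm(E,axis=1))
for n,a,b in (("red",(267,275),(238,257)),("blue",(308,221),(317,248))): print(n,tri(a,b)[0])
for n,uv in (("dishes",(226,170)),("box",(311,170))): print(n,atz("top",uv,.055))
print(R.from_rotvec(manip.get_ee_rot()).as_matrix())
E
```

```text
jar [0.615  0.1003 0.0794] [0.0009110070159749803, 0.0009110070159749972] top@z [0.6142 0.1008 0.08  ] side@z [0.6152 0.0991 0.08  ]
seat [0.5615 0.3001 0.046 ] [0.0012106104915792701, 0.0012106104915792085] top@z [0.5606 0.301  0.045 ] side@z [0.5632 0.3006 0.045 ]
probe [ 0.4941 -0.2514  0.1851] [0.00015585135799048576, 0.0001558513579904427] top@z [ 0.494  -0.2513  0.185 ] side@z [ 0.4943 -0.2514  0.185 ]
[ 0.4938 -0.2513] [69.8713 71.2412 69.5692 72.3069] [0.0214 0.0226 0.021  0.0225]
[ 0.4945 -0.2513] [72.4235 72.7386 74.3843 74.7823] [0.0231 0.0209 0.0224 0.0217]
[ 0.4946 -0.2502] [77.1817 76.9121 77.0229 76.9434] [0.07   0.0683 0.07   0.0681]
[0.5604 0.3003] [61.524  61.804  62.2815 62.5392] [0.0882 0.0882 0.087  0.0893]
red [0.4528 0.0123 0.0766]
blue [ 0.5905 -0.0941  0.0795]
dishes [0.73   0.1217 0.055 ]
box [ 0.729  -0.1047  0.055 ]
[[-0.9438  0.3304 -0.0003]
 [ 0.3304  0.9438 -0.0009]
 [ 0.     -0.0009 -1.    ]]
```

```bash
python3 - <<'E'
from h import *
o=down(np.pi/2)
J=[.6148,.1002]
manip.move_to([*J,.20],o); manip.servo_line([*J,.047],rate=.15)
print(manip.get_position(),manip.get_contact_force())
manip.command_gripper(.03,30); print(manip.get_width(),manip.get_grip_force(),manip.get_time(),manip.get_contact_force())
manip.servo_line([*J,.067],rate=.08)
print(manip.get_width(),manip.get_contact_force(),manip.get_position())
s=manip.camera("side")["image"];t=manip.camera("top")["image"]
a=cv2.resize(s[150:300,180:330,::-1],None,fx=2.6,fy=2.6);b=cv2.resize(t[130:280,150:300,::-1],None,fx=2.6,fy=2.6)
cv2.imwrite("pics/grasp.png",np.hstack([a,b]))
E
```

```text
[0.61553617 0.10032279 0.04791553] [0.36777842 0.24701011 1.27919064]
0.04948770684568641 30.84344655275345 4.0833 [-0.73423274  0.21873544  4.99748976]
0.04930815007854793 [ 0.11319648  0.47445011 -1.39075504] [0.61524718 0.10026865 0.06781339]
```

View pics/grasp.png

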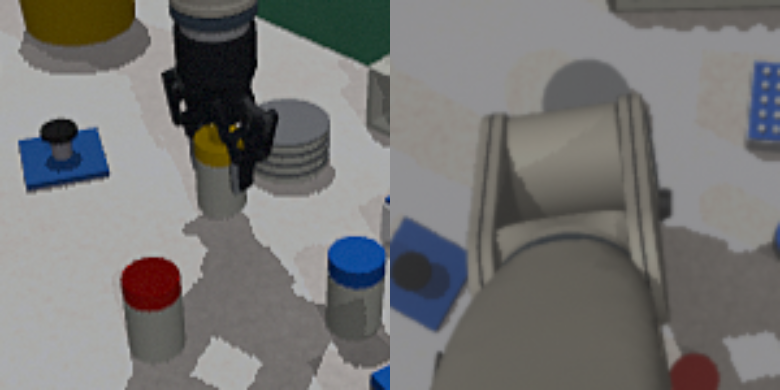

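The side view shows the jar gripped upright and lifted, with neighbours undisturbed. I'll move it to the seat and lower it while watching the force.

```bash
python3 - <<'E'
from h import *
S=[.5612,.3003]
manip.servo_line([.6148,.1002,.125],rate=.12)
manip.servo_line([*S,.125],rate=.12); manip.servo_line([*S,.096],rate=.06); manip.hold(.3)
f0=manip.get_contact_force()[2]; print(f0,manip.get_position())
z=.096
while z>.0885:
    z-=.0007; manip.servo_line([*S,z],rate=.02); f=manip.get_contact_force()[2]
    if f-f0>2: break
print(z,f,manip.get_position(),manip.get_time())
w=manip.get_width(); manip.command_gripper(.085); manip.hold(.2)
print(manip.get_width(),manip.get_position(),manip.get_time())
s=[*S,.26]
manip.servo_line(s,rate=.2)
manip.move_to([.494,-.2513,.26],down(np.radians(72-90)))
print(manip.get_time(),manip.get_joint_positions())
s=manip.camera("side")["image"];t=manip.camera("top")["image"]
cv2.imwrite("pics/side1.png",s[:,:,::-1]);cv2.imwrite("pics/top1.png",t[:,:,::-1])
k=lambda im,u,v:cv2.resize(im[v:v+60,u:u+60,::-1],None,fx=6.5,fy=6.5,interpolation=cv2.INTER_CUBIC)
cv2.imwrite("pics/placed.png",np.hstack([k(s,174,165),k(t,130,200)]))
E
```

```text
-0.37509768609280547 [0.56140433 0.30042366 0.09637716]
0.09249999999999997 4.597063796918927 [0.56128056 0.30033069 0.09298999] 9.275
0.0853299846787703 [0.56120279 0.30027807 0.09242771] 9.925
12.9083 [-4.90698092e-01  3.11992572e-01  1.78183671e+00  2.27252356e-04
  1.04774197e+00 -1.78126395e-01]
```

View pics/placed.png

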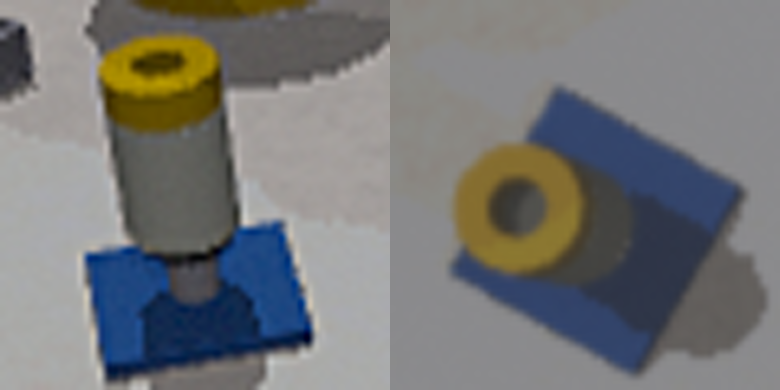

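View pics/side1.png

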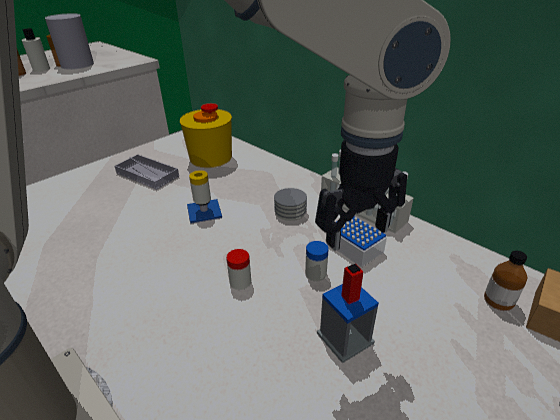

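The jar stands upright on the seat, with its cap at about (198,175) in the side view and (150,232) in the top view. Next I'll locate the mouth, grasp the probe and lift it.

```bash
python3 - <<'E'
from h import *
print("mouth",*tri((149.65,231.7),(198.3,174.9)),atz("top",(149.65,231.7),.125),atz("side",(198.3,174.9),.125))
P=[.494,-.2513]
manip.servo_line([*P,.153],rate=.12); print(manip.get_position(),manip.get_contact_force())
manip.command_gripper(.005,40); manip.hold(.2)
print(manip.get_width(),manip.get_grip_force(),manip.get_position(),manip.get_contact_force())
manip.servo_line([*P,.305],rate=.1); manip.hold(.3)
print(manip.get_width(),manip.get_grip_force(),manip.get_contact_force(),manip.get_time())
manip.servo_line([.5612,.3003,.305],rate=.2); manip.hold(.5)
print(manip.get_width(),manip.get_position(),manip.get_time())
C.clear();s=cam("side")["image"];t=cam("top")["image"]
cv2.imwrite("pics/side2.png",s[:,:,::-1])
k=lambda im,u,v:cv2.resize(im[v:v+90,u:u+90,::-1],None,fx=6,fy=6,interpolation=cv2.INTER_CUBIC)
cv2.imwrite("pics/hover.png",k(s,150,110))
E
```

```text
mouth [0.56053503 0.29923053 0.12446422] [0.001359470090172787, 0.001359470090172703] [0.55937298 0.29986646 0.125     ] [0.56104396 0.29746433 0.125     ]
[ 0.49446122 -0.25154217  0.15361802] [ 0.53511566 -0.69881484  0.49175136]
0.023590519350416603 39.7503662109375 [ 0.49414716 -0.25140055  0.15332538] [-0.81768587  0.33128709  5.55078782]
0.023871393913269257 39.180681109428406 [ 0.5482333  -0.07108703 -1.87740335] 16.9
0.02336788551455279 [0.56117754 0.30029224 0.30499704] 20.325
```

View pics/hover.png

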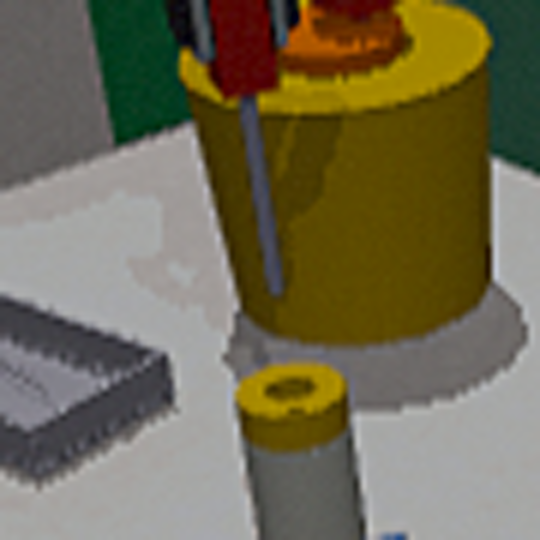

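The rod hangs upright, with its tip at about (195.8,157.9) in the side view. The hole is at (198.4,174.2), below it. I'll compare the two numerically.

```bash
python3 - <<'E'
from h import *
print("tip",atz("side",(195.75,157.9),.1717),"shoulder",atz("side",(191.1,125.6),.2667))
print("mouth",atz("side",(198.4,174.3),.125),"cap outer",atz("side",(198.35,174.9),.125))
c=cam("side");W=np.linalg.inv(c["cam_to_world"])
for p in ([.5612,.3003,.1717],[.5612,.3003,.2667],[.5612,.3003,.125]):
    q=W@[*p,1];print(c["fx"]*q[0]/q[2]+c["cx"],c["fy"]*q[1]/q[2]+c["cy"])
t=cv2.imread("pics/top1.png");cv2.imwrite("pics/x.png",t)
E
```

```text
tip [0.56577319 0.3045747  0.1717    ] shoulder [0.56027805 0.29351716 0.2667    ]
mouth [0.56315739 0.29995383 0.125     ] cap outer [0.56113642 0.29736469 0.125     ]
195.26573298712384 159.00524136515213
189.8316458705939 124.76682990831824
197.72838161198317 174.52158754868208
```

```bash
python3 - <<'E'
from h import *
manip.servo_line([.5612,.3003,.265],rate=.08); manip.hold(.5)
print(manip.get_position(),manip.get_contact_force(),manip.get_time())
C.clear();s=cam("side")["image"]
k=lambda im,u,v:cv2.resize(im[v:v+50,u:u+50,::-1],None,fx=12,fy=12,interpolation=cv2.INTER_CUBIC)
cv2.imwrite("pics/hover2.png",k(s,174,145))
E
```

```text
[0.5612331  0.3003454  0.26518288] [-0.00691745  0.54808054 -1.90786207] 21.625
```

View pics/hover2.png

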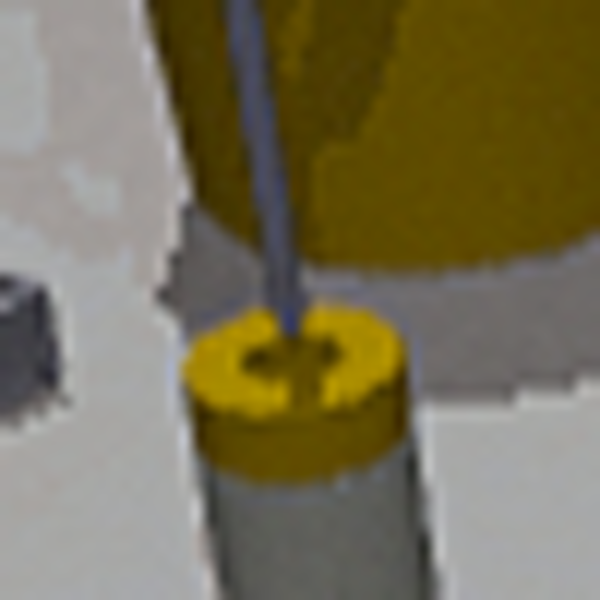

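The tip is about 7 mm above the cap and lines up with the hole centre, roughly (294,357) in the crop, to within about 1.5 mm. I'll shift 0.7 mm in x and y and lower slowly with a force check.

```bash
python3 - <<'E'
from h import *
S=[.5605,.2996]
manip.servo_line([*S,.265],rate=.02); manip.hold(.3); f0=manip.get_contact_force()
for z in np.arange(.261,.2155,-.004):
    manip.servo_line([*S,z],rate=.03); d=manip.get_contact_force()-f0
    if np.linalg.norm(d)>1.5: print("force",z,d); break
manip.hold(.8)
print(d,manip.get_position(),manip.get_width(),manip.get_grip_force(),manip.get_contact_force()-f0,manip.get_time())
C.clear();s=cam("side")["image"]
cv2.imwrite("pics/in.png",cv2.resize(s[130:220,150:240,::-1],None,fx=6.6,fy=6.6,interpolation=cv2.INTER_CUBIC))
E
```

```text
force 0.245 [0.8960806  1.49624716 0.49745472]
[0.8960806  1.49624716 0.49745472] [0.56048806 0.29959605 0.24500207] 0.023452075044302714 39.18789446353912 [-0.03942979  1.21476274 -0.14694401] 24.4417
```

View pics/in.png

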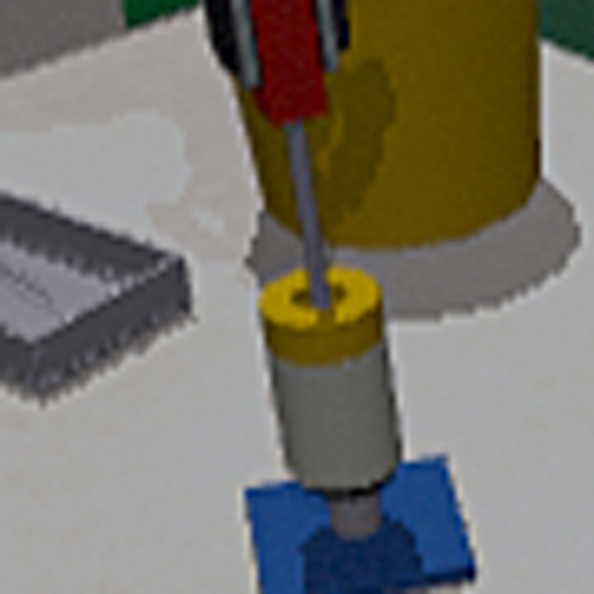

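The rod is inside the hole, crossing the cap plane at about (320,297), which is the hole's centre. I'll check whether that force is just sensor noise.

```bash
python3 - <<'E'
from h import *
L=[]
for _ in range(25): manip.hold(.03); L.append(manip.get_contact_force())
L=np.array(L);print(L.mean(0),L.std(0))
E
```

```text
[ 0.15875996 -0.01052626 -1.36925625] [0.60688212 0.36261126 0.48838947]
```

Averaged over 25 readings the lateral force is close to zero, so it was sensor noise. I'll continue, using averaged readings.

```bash
python3 - <<'E'
from h import *
S=[.5605,.2996]
for z in (.238,.231,.224,.2165):
    manip.servo_line([*S,z],rate=.03); manip.hold(.15)
    L=[]
    for _ in range(12): manip.hold(.02); L.append(manip.get_contact_force())
    m=np.mean(L,0); print(z,m)
    if np.linalg.norm(m-[.1,0,-1.4])>1: break
manip.hold(.5); print(manip.get_position(),manip.get_width(),manip.get_time())
C.clear();s=cam("side")["image"]
cv2.imwrite("pics/in2.png",cv2.resize(s[140:215,165:240,::-1],None,fx=8,fy=8,interpolation=cv2.INTER_CUBIC))
E
```

```text
0.238 [ 0.08532992 -0.03400405 -1.50776716]
0.231 [ 0.01344515  0.008074   -1.3492946 ]
0.224 [ 0.00198707 -0.24164116 -1.19998062]
0.2165 [-0.09975112  0.04021611 -1.31217841]
[0.56048766 0.29959708 0.2165056 ] 0.023580502312087054 28.775
```

View pics/in2.png

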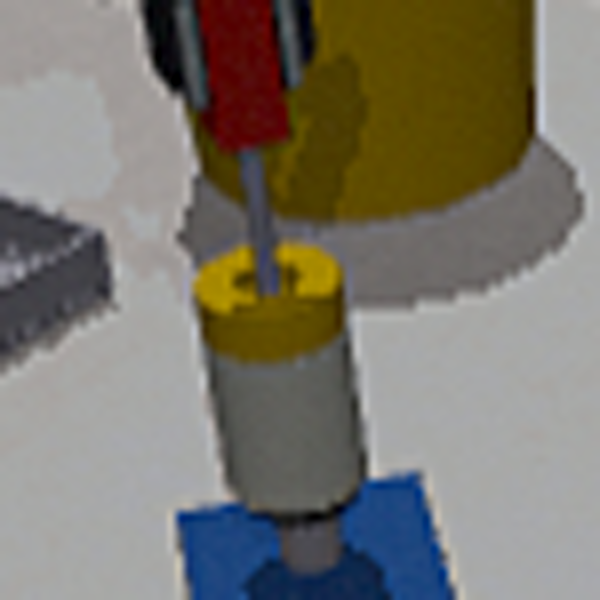

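The rod is centred in the hole at about (266,280), the jar stands undisturbed, and no contact force shows. I'll hand it in.

```bash
python3 -c "
from rig import manip
print(manip.sign_off())"
```

```text
the job is handed in; nothing more can be done
None
```

I handed the job in at about 29 s on the robot's clock, with the jar upright on the seat and the gripper holding the probe still in the hole, its tip about 42 mm below the cap top; averaged force readings showed no contact with the jar, but the hand-in returned no verdict.

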